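# Free the seized clamp knob and unload the guitar pickup

## Robot

A 6-joint arm with a two-finger parallel gripper is mounted at the origin on the work surface. World frame = base frame: x ahead of the robot, y to its left, z up, the work surface at z = 0. Lengths are in m, angles in degrees, forces in N, time in s.
With the tool pointing down it reaches from about 0.35 to 0.85 m from the base axis. Payload 8.1 kg.
Tool frame: the origin (TCP) lies at the very end of the fingers, on their centre line; the grasp point (between the pads) lies 19 mm behind it; x points along the fingers, y is the direction in which the jaws open and shut, and the axes are right-handed (so a half turn about x gives the same grasp; the last joint's range is limited). The gripper opens to 93 mm and grips with 3 to 60 N. Pads are 15 mm wide; open, the fingers measure 128 mm over their backs; the gripper's body (75 mm by 188 mm) begins 65 mm behind the grasp point.
Start: joints at [58.132, 7.471, 85.268, -0, 87.261, -4.893], TCP at [0.272, 0.535, 0.219] pointing down, gripper open.
Joint ranges: [-169.43, 169.43], [-51.17, 129.36], [1.28, 143.12], [-76.62, 256.62], [0, 156.53], [-152.29, 152.29]. Speed limits (degrees/s): [136.94, 136.94, 159.86, 180, 180, 180].

## Interface

Orientations are given as a 3x3 rotation matrix whose columns are the frame's x, y, z axes.
In Python, from bench import readout, viewer, order, nets gives the robot as it stands.
- The arm moves only by the tool play_rows, never from a script. Its argument "deltas" is a list of rows, each a list of 7 numbers: the shift along the tool's x, y, z scaled (see below), then the turn, a rotation vector about the tool's x, y, z scaled (see below), then the opening, from 0 (shut) to 1 (fully open). In form: [[x, y, z, wx, wy, wz, claw], ...]. A call has 1 to 10 rows; each row is the pose to reach, as a shift and turn from the pose commanded when the call began, along the tool's axes at that moment; what a row does not reach only later rows make up. The controller multiplies each number of a shift by 0.08 m and each number of a turn by 120 degrees. A row lasts 1/12 s, in which the tool goes at most 41.7 mm and 7.16 degrees, less where a joint would pass 70% of its speed; a pose out of reach is approached as far as the arm can. A call with a number of a shift or a turn outside -1 to 1 is refused whole. A call with a gripper value outside its range is refused whole. The fingers move at their own pace and stop on an object; the grip force is fixed at half the most. Time passes only in rows, so rows that repeat a pose let the fingers close. It gives the time, the measured TCP pose, the force and the opening at its end, in the units of the state.
- readout.get_obs(): the state, without advancing time (a new reading comes with each control period).
- viewer.get_image(name): name is "scene" or "top" or "wrist"; returns (picture, depth): 420x560x3 uint8, blue, green, red; 420x560 float32, m along the optical axis (not along the pixel's ray), 0 where there is no reading.
- viewer.get_calibration(name): a dict with "camera_matrix" (3x3 intrinsics, pixels), "R" (3x3) and "t" (3): a world point X has camera coordinates R X + t; the wrist camera has in their place "mount" (4x4, takes a point from camera to tool coordinates, whose origin is the TCP and whose axes are the tool frame's). Camera axes: x right, y down, z forward; pixel columns grow to the right and rows downward; lengths in m; the calibration is good to about 2 mm. A picture is of the moment at which its call begins: read the wrist's pose just before it. get_calibration takes no time and is no camera call.
- order.hand_in(): hands the job in, once; it reports no verdict.
Trained networks look in the newest picture that a camera, given by its name, has taken for a name from the list of things; names that differ only in an ending like _2 or _b are one class to them, and where a whole thing is asked for, a point or a joint stands for the part that bears it (a point fixed in the world has none). Each returns a list of dicts, best first, with "score" (0 to 1); they miss things now and then, are a little off and sometimes report something else, mostly with a low value. They report only what shows in the picture. A call takes as long as a camera call. They do not tell look-alikes from the thing itself.
- nets.spot_in(camera, query): "bbox" ([left, top, width, height] in pixels, round what is visible of it).
- nets.outline_of(camera, query): "mask" (420x560 bool, what is visible of it) and "bbox" ([left, top, width, height] in pixels, round what is visible of it).
The state is a dict: "clock": time; "qpos": joint angles; "qvel": joint speeds; "effort": joint torques, N m; "eef_pos": TCP position; "orientation": TCP orientation; "contact_force": force on the tool from outside, world axes, zero at the start; "moment": the same for the moment, N m; "opening": opening from 0.0 (shut) to 1.0 (fully open).
Only numpy, scipy, OpenCV 4.12 (cv2) and the standard library are available. Lean on these libraries where they do the work, as an engineer would, in place of code of your own. Each camera call takes 0.05 s, during which the arm holds its last target. There are 200 camera calls.

## Task

The knob of the pickup clamp has seized. Work it loose by rocking it back and forth in small arcs, turning each way only until it comes up firm and never wrenching it so hard that its slender spindle shears; once it breaks free, swing the keeper counterclockwise well clear of the pickup and leave it there. Then lift the pickup out of the clamp and lay it gently (no dropping) flat in the wide compartment of the wooden tray, without disturbing the other things on the bench.

Things in the scene. Friction and masses are not known exactly. Their poses are not given: they have to be found in the camera images.
- knob_top (a point): Centre of the top of the clamp's black bar knob, on its vertical turning axis, 85 mm above the bench. Bar 50 long (point x) x 14 thick (y) x 24 mm tall, underside 61 mm above the bench. Keeper closed and spindle unstrained, its axes are parallel to fixture's. Pinch it across its thickness from above over the middle, gripping firmly (about 50 N); keep fingertips over 55 mm above the bench.
- keeper (a joint): Turn of spindle and steel keeper arm under the knob, rad; 0 = arm over the end of the pickup (4 mm air), positive = counterclockwise from above = opening; clear of the pickup from about 1.0, end stop 1.6. Arm reaches 39 mm from the axis, 18 mm wide, 47 to 53 mm above the bench. While seized it rocks only 0.26 to 0.58 rad either side of 0, differing from swing to swing (the first may be shorter).
- spindle (a point): On the spindle's axis at the top of its post, 40 mm above the bench. How it is seized: each swing meets a stiff patch (0.08 to 0.2 N m) to be pushed through right up to a firm stop; only then does the opposite swing, pushed to its own firm stop, free it further. The very first swing may come up firm anywhere, even at once: just reverse. Reversing early or pushing one way only does not free it.
- post_foot (a point): On the spindle's axis at the foot of its post, 10 mm above the bench. How it breaks free: after some 3 to 7 alternating swings, number and arcs not known beforehand, a counterclockwise swing runs past 0.6 rad and goes on turning easily (about 0.05 N m). The joint readings keeper and twist are there also while the knob is held.
- twist (a joint): Elastic wind-up of the slender spindle: turn of the knob relative to the keeper arm, rad, positive counterclockwise; 4 N m per rad. About 0.02 to 0.05 while a stiff patch is pushed through; 0.08 to 0.11 (0.32 to 0.44 N m, felt as a moment about the vertical) with the keeper hardly moving any more is a firm stop. Beyond 0.15 either way (0.6 N m) it shears.
- fixture: The clamp: dark steel plate 178 x 110 x 10 mm fixed to the bench. Origin on the bench under the middle of the nest; x runs to the spindle axis, 60 mm away; plate from x = -65 to 113 mm. Four 6 mm pins (x +-29, y +-23.5 mm) and a stop plate (x = -39), tops 30 mm above the bench, and the round post (radius 21, 40 mm tall) hold the pickup: it leaves only upward.
- pickup: Guitar pickup, a metal-covered block 69 (its x) x 38 (y) x 21 mm tall with six pole pieces, about 0.13 kg, origin at the centre of its underside, z up. On a pad 34 mm wide, underside 22 mm above the bench, x along the fixture's within a few degrees. With the keeper open, grip it across its 38 mm at its middle from above; fingertips may go down to 14 mm above the bench.
- tray: Fixed wooden tray, 230 (its x) x 170 (its y) x 28 mm tall, walls and floor 5 mm thick, origin at the centre of its underside. A low divider across it at x = 52 mm splits it into a wide empty compartment (towards -x, 160 x 160 mm inside) and a narrow one (towards +x) with a bobbin in it.
- tray_wide (a point): Centre of the floor of the tray's wide compartment, 5 mm above the bench; axes as the tray's.
- bobbin: Small black coil bobbin standing in the tray's narrow compartment, 34 mm across, 22 mm tall; leave alone.
- spool: Metal spool, 60 mm across, 50 mm tall; leave alone.
- oil_can: Red can, 48 mm across, 110 mm tall; leave alone.
- cleaner: White bottle, 52 mm across, 110 mm tall; leave alone.
- driver: Screwdriver lying on the bench, 170 mm long; leave alone.
- mug: White mug, 72 mm across, 85 mm tall; leave alone.
- tuner: Guitar tuning machine, 42 x 22 x 44 mm; leave alone.
There are look-alikes about, which are no part of the job. Of the things shaped like the pickup, the metal one is meant.

How it is judged:
By the outcome, as a careful person would: the job done as asked, in the order asked, and still so for the second after the job is handed in, with the robot touching nothing.
It also fails if it takes over 72 s, if anything falls off the work surface, if the arm or the gripper's body presses on something with over 40 N, if the wrist force passes 120 N, or if a joint passes its speed limit or range.

## Working session

There is one attempt and no reset: what is moved stays moved. The work goes in short steps, Python scripts to look and compute and a tool call to move; the robot and the scene stay as the last step left them, time stands still between calls to the robot, and variables do not carry over. Pictures are saved under pics/ and viewed, about 8 in all and at most 12, crops included, and the job is handed in when it is done.

Besides the shell and the picture viewer there is one more tool, called as name(argument=value, ...) on one line, values as JSON. play_rows: Moves the arm, as the interface text tells. Shifts and turns lie within -1 to 1; 1 stands for 0.08 m of shift or 120 degrees of turn. Its arguments: {"type":"object","properties":{"deltas":{"type":"array","items":{"type":"array","items":{"type":"number","minimum":-1,"maximum":1}}}},"required":["deltas"]}

```bash
mkdir -p pics; ls
cat > h.py <<'E'
import numpy as np, cv2
from bench import readout, viewer, order, nets
def cam(name):
    c=viewer.get_calibration(name);K=np.array(c["camera_matrix"])
    if name=="wrist":
        o=readout.get_obs();M=np.array(c["mount"]);T=np.eye(4);T[:3,:3]=o["orientation"];T[:3,3]=o["eef_pos"]
        return K,T@M
    T=np.eye(4);T[:3,:3]=c["R"];T[:3,3]=c["t"];return K,np.linalg.inv(T)
def shot(name,f=None):
    K,T=cam(name);im,d=viewer.get_image(name)
    if f: cv2.imwrite("pics/"+f,im)
    return im,d,K,T
def cloud(d,K,T):
    v,u=np.indices(d.shape);P=np.stack([(u-K[0,2])/K[0,0]*d,(v-K[1,2])/K[1,1]*d,d],-1)
    return P@T[:3,:3].T+T[:3,3]
E
python3 - <<'E'
from h import *
o=readout.get_obs();print(o)
ims=[]
for n in("scene","top"):
    im,d,K,T=shot(n,n+"0.png");X=cloud(d,K,T);np.save(n+"0.npy",X);print(n,T[:3,3],K[0,0])
    for q in("knob_top","fixture","pickup","tray","bobbin","oil_can","cleaner","spool","mug"):
        for r in nets.outline_of(n,q)[:3]:
            m=r["mask"];p=X[m&(d>0)];print(n,q,round(r["score"],2),r["bbox"],np.median(p,0).round(3) if len(p) else 0, np.percentile(p[:,2],95).round(3) if len(p) else 0)
E
```

```text
pics
{'clock': 0.0, 'qpos': array([ 5.81301961e+01,  7.51621509e+00,  8.53291689e+01, -4.95289135e-04,
        8.72605212e+01, -4.89316762e+00]), 'qvel': array([ 0.00088466,  0.03137352,  0.01353444,  0.04200084, -0.03239074,
        0.0388734 ]), 'effort': array([ 7.04708646e-05, -5.59838533e+01, -4.91763854e+01,  7.70819373e-02,
        3.52879346e-02, -3.30623686e-05]), 'eef_pos': array([0.27185996, 0.53424002, 0.21757696]), 'orientation': array([[-9.68601242e-04,  4.53625865e-01,  8.91191694e-01],
       [-1.57430615e-03,  8.91190316e-01, -4.53626875e-01],
       [-9.99998292e-01, -1.84239212e-03, -1.49062059e-04]]), 'contact_force': array([0.36841972, 0.17833176, 0.21960649]), 'moment': array([-0.01058414, -0.03229609,  0.00718781]), 'opening': 0.9992209490389514}
scene [1.59214755 0.17348409 1.21928357] 521.9318423421944
scene knob_top 0.46 [302.1, 227.7, 3.5, 15.8] [0.621 0.007 0.082] 0.087
scene fixture 0.73 [285.3, 219.7, 40.1, 46.7] [0.605 0.008 0.01 ] 0.069
scene pickup 0.62 [252.2, 214.4, 24.0, 17.1] [ 0.55  -0.143  0.018] 0.024
scene pickup 0.58 [298.8, 218.3, 17.0, 17.0
[... 944 characters left out ...]

top pickup 0.9 [189.7, 264.0, 23.0, 30.1] [0.408 0.1   0.02 ] 0.025
top pickup 0.84 [235.6, 209.7, 15.4, 27.6] [ 0.545 -0.     0.042] 0.047
top pickup 0.67 [285.3, 214.2, 29.9, 27.4] [ 0.54  -0.142  0.02 ] 0.025
top tray 0.72 [67.1, 208.9, 94.4, 105.3] [0.453 0.319 0.006] 0.028
top bobbin 0.61 [123.1, 225.3, 16.5, 12.3] [0.532 0.274 0.026] 0.031
top bobbin 0.33 [138.5, 146.6, 41.0, 47.6] [0.699 0.194 0.022] 0.028
top oil_can 0.67 [298.7, 126.3, 19.8, 31.5] [ 0.73  -0.152  0.107] 0.113
top cleaner 0.94 [197.1, 141.5, 25.9, 28.1] [0.709 0.075 0.075] 0.111
top spool 0.77 [360.1, 258.3, 28.4, 20.5] [ 0.442 -0.313  0.049] 0.053
top mug 0.56 [416.5, 172.0, 55.0, 33.7] [ 0.629 -0.504  0.043] 0.085
```

Run:
```python
from h import *
im=cv2.imread("pics/top0.png");c=im[110:340,50:380];cv2.imwrite("pics/topc.png",cv2.resize(c,None,fx=2.4,fy=2.4,interpolation=cv2.INTER_CUBIC))
X=np.load("top0.npy")
def rect(m,n):
    p=X[m][:,:2].astype(np.float32);r=cv2.minAreaRect(p*1000);print(n,len(p),r, X[m][:,:3].mean(0).round(4))
x,y,z=X[...,0],X[...,1],X[...,2]
near=(abs(x-.57)<.14)&(abs(y-.0)<.09)
rect(near&(z>.078)&(z<.095),"knob"); rect(near&(z>.006)&(z<.016),"plate"); rect(near&(z>.038)&(z<.046),"pickup")
t=(abs(x-.46)<.2)&(abs(y-.315)<.15)
rect(t&(z>.022)&(z<.035),"tray")
```

```text
knob 172 ((650.2152709960938, 35.95611572265625), (154.95404052734375, 32.09136199951172), 32.75833511352539) [0.6346 0.0275 0.0841]
plate 2146 ((573.3191528320312, 0.6109848022460938), (177.04656982421875, 272.80224609375), 89.55730438232422) [0.5692 0.0031 0.0099]
pickup 425 ((610.8037109375, 21.123497009277344), (208.58189392089844, 64.0428237915039), 22.009994506835938) [0.5553 0.0029 0.0421]
tray 1051 ((458.0937805175781, 313.40704345703125), (173.34725952148438, 230.36260986328125), 76.88835906982422) [0.4713 0.309  0.027 ]
```

View pics/topc.png

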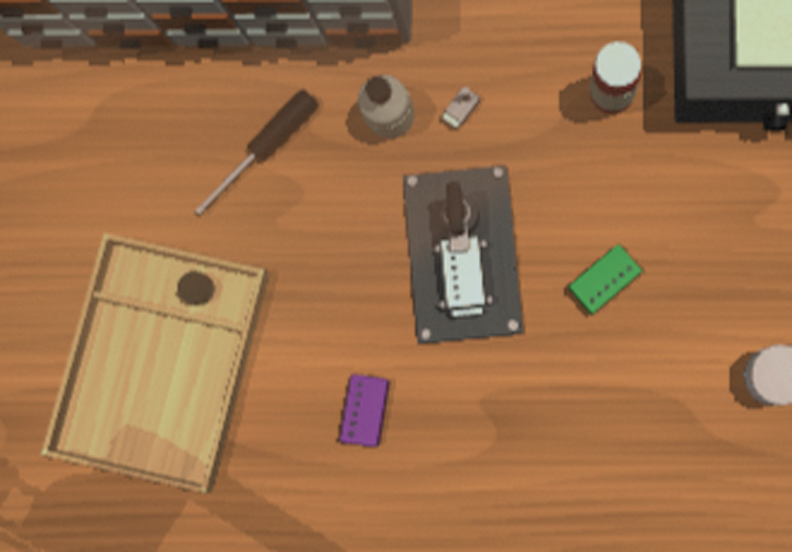

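The metal pickup is in the clamp at crop (463,275), with the knob above it at (457,205). The look-alikes are purple (363,410) and green (604,280), and neither is wanted. The tray is at the left, with its wide compartment at the bottom (150,390).

Run:
```python
from h import *
im,d,K,T=shot("top");X=cloud(d,K,T)
z=X[...,2]
def rect(q,lo,hi,k=0):
    r=nets.outline_of("top",q)[k];m=r["mask"]
    if q in("fixture","tray"): m=cv2.dilate(m.astype(np.uint8),np.ones((3,3)))>0
    m=m&(z>lo)&(z<hi);p=(X[m][:,:2]*1000).astype(np.float32)
    print(q,r["bbox"],len(p),cv2.boxPoints(cv2.minAreaRect(p)).round(1).tolist(),cv2.minAreaRect(p))
rect("knob_top",.078,.095);rect("fixture",.006,.016);rect("tray",.02,.04)
o=readout.get_obs()
# wanted: TCP above knob
tgt=np.array([.600,.003,.30]);print((o["orientation"].T@(tgt-o["eef_pos"])/.08).round(2))
```

```text
knob_top [237.7, 188.8, 6.8, 21.8] 116 [[579.5, 10.600000381469727], [581.0, -3.200000047683716], [628.7999877929688, 2.0], [627.2999877929688, 15.800000190734863]] ((604.16943359375, 6.311933517456055), (48.04864501953125, 13.87008285522461), 6.234966278076172)
fixture [215.1, 179.0, 51.4, 75.8] 2095 [[475.3999938964844, 49.0], [486.20001220703125, -61.29999923706055], [663.5, -43.900001525878906], [652.7000122070312, 66.4000015258789]] ((569.45361328125, 2.5332717895507812), (178.06900024414062, 110.83928680419922), 5.591787338256836)
tray [68.0, 211.0, 90.6, 100.1] 1030 [[326.6000061035156, 255.1999969482422], [551.0, 203.39999389648438], [590.0, 372.20001220703125], [365.6000061035156, 424.0]] ((458.3043212890625, 313.6965637207031), (173.27906799316406, 230.2952117919922), 76.98495483398438)
[-1.02 -4.06  6.67]
```

play_rows(deltas=[[0,-0.285,0.478,0,0,0,1],[0,-0.571,0.956,0,0,0,1],[0,-0.571,0.956,0,0,0,1]])

```text
clock: 1.45
eef_pos: [0.3222, 0.4555, 0.2185]
orientation: [[0.001, 0.455, 0.89], [-0.002, 0.89, -0.455], [-1.0, -0.001, 0.002]]
contact_force: [0.0, -0.5, 0.6]
opening: 1.001
```

play_rows(deltas=[[0,-0.285,0.478,0,0,0,1],[0,-0.571,0.956,0,0,0,1],[0,-0.571,0.956,0,0,0,1]])

```text
clock: 1.7
eef_pos: [0.3698, 0.3797, 0.2188]
orientation: [[0.002, 0.456, 0.89], [-0.002, 0.89, -0.456], [-1.0, -0.001, 0.002]]
contact_force: [-0.5, -0.1, 0.4]
opening: 0.999
```

play_rows(deltas=[[0,-0.285,0.478,0,0,0,1],[0,-0.571,0.956,0,0,0,1],[0,-0.571,0.956,0,0,0,1]])

```text
clock: 1.95
eef_pos: [0.4171, 0.3044, 0.2188]
orientation: [[0.002, 0.457, 0.89], [-0.002, 0.89, -0.457], [-1.0, -0.001, 0.002]]
contact_force: [-0.5, -1.1, 1.5]
opening: 1.001
```

play_rows(deltas=[[0,-0.285,0.478,0,0,0,1],[0,-0.571,0.956,0,0,0,1],[0,-0.571,0.956,0,0,0,1]])

```text
clock: 2.2
eef_pos: [0.4645, 0.229, 0.2188]
orientation: [[0.002, 0.457, 0.889], [-0.002, 0.889, -0.457], [-1.0, -0.001, 0.002]]
contact_force: [-0.1, -0.5, -0.2]
opening: 1.002
```

play_rows(deltas=[[0,-0.285,0.478,0,0,0,1],[0,-0.571,0.956,0,0,0,1],[0,-0.571,0.956,0,0,0,1]])

```text
clock: 2.45
eef_pos: [0.5117, 0.1536, 0.2187]
orientation: [[0.001, 0.457, 0.89], [-0.002, 0.89, -0.457], [-1.0, -0.001, 0.002]]
contact_force: [0.5, 0.4, 0.1]
opening: 1.002
```

play_rows(deltas=[[0,-0.285,0.478,0,0,0,1],[0,-0.571,0.956,0,0,0,1],[0,-0.571,0.956,0,0,0,1]])

```text
clock: 2.7
eef_pos: [0.559, 0.0783, 0.2185]
orientation: [[0.001, 0.457, 0.89], [-0.002, 0.89, -0.457], [-1.0, -0.001, 0.002]]
contact_force: [0.6, 0.2, 0.5]
opening: 0.997
```

play_rows(deltas=[[0,-0.285,0.478,0,0,0,1],[0,-0.571,0.956,0,0,0,1],[0,-0.571,0.956,0,0,0,1]])

```text
clock: 2.95
eef_pos: [0.6063, 0.0029, 0.2182]
orientation: [[0.001, 0.457, 0.89], [-0.002, 0.89, -0.457], [-1.0, -0.001, 0.001]]
contact_force: [0.6, 0.1, 0.0]
opening: 1.0
```

play_rows(deltas=[[0,0,0,0.409,0,0,1],[0,0,0,0.409,0,0,1],[0,0,0,0.409,0,0,1],[0,0,0,0.409,0,0,1],[0,0,0,0.409,0,0,1],[0,0,0,0.409,0,0,1],[0,0,0,0.409,0,0,1]])

```text
clock: 3.53
eef_pos: [0.6041, 0.0084, 0.2185]
orientation: [[-0.0, 0.972, 0.235], [0.001, 0.235, -0.972], [-1.0, -0.0, -0.001]]
contact_force: [-0.5, -0.5, -0.1]
opening: 0.998
```

play_rows(deltas=[[0,0,0,0.409,0,0,1],[0,0,0,0.409,0,0,1],[0,0,0,0.409,0,0,1],[0,0,0,0.409,0,0,1],[0,0,0,0.409,0,0,1],[0,0,0,0.409,0,0,1],[0,0,0,0.409,0,0,1]])

```text
clock: 4.12
eef_pos: [0.6041, 0.0084, 0.2185]
orientation: [[-0.0, 0.814, -0.581], [0.001, -0.581, -0.814], [-1.0, -0.001, -0.0]]
contact_force: [0.4, -0.4, 0.5]
opening: 1.001
```

play_rows(deltas=[[0,0,0,0.409,0,0,1],[0,0,0,0.409,0,0,1],[0,0,0,0.409,0,0,1],[0,0,0,0.409,0,0,1],[0,0,0,0.409,0,0,1],[0,0,0,0.409,0,0,1],[0,0,0,0.409,0,0,1],[0,0,0,0.409,0,0,1]])

```text
clock: 4.78
eef_pos: [0.6041, 0.0083, 0.2185]
orientation: [[-0.0, 0.096, -0.995], [0.0, -0.995, -0.096], [-1.0, -0.001, 0.0]]
contact_force: [0.7, 0.5, -0.2]
opening: 0.999
```

Run:
```python
from h import *
im,d,K,T=shot("wrist","w1.png");X=cloud(d,K,T);z=X[...,2];o=readout.get_obs()
for q,lo,hi in(("knob_top",.078,.095),("pickup",.036,.05),("fixture",.006,.016)):
  for r in nets.outline_of("wrist",q)[:2]:
    m=r["mask"]&(z>lo)&(z<hi);p=(X[m][:,:2]*1000).astype(np.float32)
    if len(p)>9: print(q,round(r["score"],2),r["bbox"],len(p),cv2.minAreaRect(p),np.median(z[m]))
print(T[:3,3],o["qpos"].round(1))
```

```text
knob_top 0.86 [274.2, 165.0, 29.0, 61.5] 973 ((607.202880859375, 6.73207950592041), (49.985652923583984, 13.264697074890137), 5.242498874664307) 0.08431216737125696
pickup 0.94 [267.9, 208.4, 41.5, 73.6] 2284 ((548.3482055664062, 1.2747745513916016), (68.41183471679688, 38.00276565551758), 6.088698863983154) 0.04256922573611416
fixture 0.67 [233.5, 125.0, 109.1, 168.1] 12814 ((571.2282104492188, 3.335857391357422), (178.00997924804688, 110.17560577392578), 5.538174152374268) 0.009612083396093013
[0.67491869 0.01556291 0.38432914] [-4.1  8.1 84.6  0.  87.3 80. ]
```

View pics/w1.png

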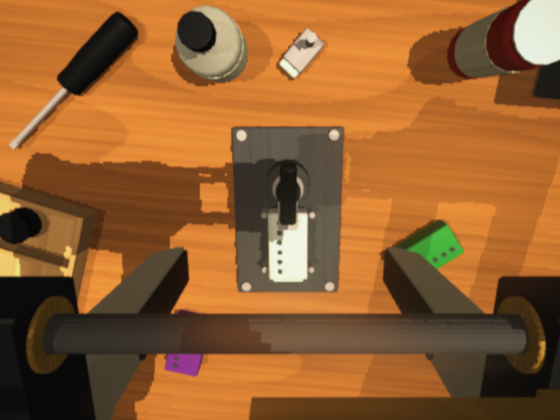

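The wrist view shows the clamp centred: knob at (289,193), metal pickup at (288,245), nothing else near the fingers. Descending onto the knob and closing.

play_rows(deltas=[[0.33,0.025,-0.021,0,0,0,1],[0.66,0.025,-0.021,0,0,0,1],[0.99,0.025,-0.021,0,0,0,1],[0.99,0.025,-0.021,0,0,0,1]])

```text
clock: 5.32
eef_pos: [0.6022, 0.0055, 0.133]
orientation: [[-0.009, 0.103, -0.995], [0.001, -0.995, -0.103], [-1.0, -0.002, 0.009]]
contact_force: [-1.4, -0.3, -3.2]
opening: 0.999
```

play_rows(deltas=[[0.25,0,0,0,0,0,1],[0.5,0,0,0,0,0,1],[0.75,0,0,0,0,0,1],[0.98,0,0,0,0,0,1],[0.98,0,0,0,0,0,1]])

```text
clock: 5.73
eef_pos: [0.6038, 0.0054, 0.0581]
orientation: [[-0.005, 0.102, -0.995], [0.0, -0.995, -0.102], [-1.0, -0.001, 0.005]]
contact_force: [-0.9, -0.5, -0.6]
opening: 1.0
```

play_rows(deltas=[[0,0,0,0,0,0,0],[0,0,0,0,0,0,0],[0,0,0,0,0,0,0],[0,0,0,0,0,0,0],[0,0,0,0,0,0,0],[0,0,0,0,0,0,0],[0,0,0,0,0,0,0],[0,0,0,0,0,0,0],[0,0,0,0,0,0,0],[0,0,0,0,0,0,0]])

```text
clock: 6.57
eef_pos: [0.606, 0.0051, 0.061]
orientation: [[-0.0, 0.101, -0.995], [-0.0, -0.995, -0.101], [-1.0, -0.0, 0.0]]
contact_force: [-1.0, -0.0, -0.6]
opening: 0.334
```

```bash
cat > r.py <<'E'
from h import *
o=readout.get_obs();R=np.array(o["orientation"])
yaw=np.degrees(np.arctan2(R[1,1],R[0,1]))+84.45
M=o["moment"];print("t%.2f knob %.2fdeg M %s F %s open %.3f q6 %.1f pos %s"%(o["clock"],yaw,M.round(3),o["contact_force"].round(1),o["opening"],o["qpos"][5],o["eef_pos"].round(4)), "keeper~%.2fdeg twist~%.3f"%(yaw+np.degrees(M[2]/4),-M[2]/4), sorted(o) if len(o)>9 else "")
E
python3 r.py
```

```text
t6.57 knob 0.24deg M [-0.009  0.138 -0.005] F [-1.  -0.  -0.6] open 0.334 q6 79.8 pos [0.606  0.0051 0.061 ] keeper~0.17deg twist~0.001
```

play_rows(deltas=[[0,0,0,0,0,0,0],[0,0,0,0,0,0,0],[0,0,0,0,0,0,0],[0,0,0,0,0,0,0],[0,0,0,0,0,0,0],[0,0,0,0,0,0,0]])

```text
clock: 7.07
eef_pos: [0.6059, 0.0065, 0.0609]
orientation: [[-0.0, 0.101, -0.995], [0.002, -0.995, -0.101], [-1.0, -0.002, 0.0]]
contact_force: [-1.0, 5.3, 0.9]
opening: 0.222
```

```bash
python3 r.py
```

```text
t7.07 knob 0.26deg M [ 1.065  0.208 -0.026] F [-1.   5.3  0.9] open 0.222 q6 79.9 pos [0.6059 0.0065 0.0609] keeper~-0.11deg twist~0.006
```

play_rows(deltas=[[0,0,0,0,0,0,0],[0,0,0,0,0,0,0],[0,0,0,0,0,0,0]])

```text
clock: 7.32
eef_pos: [0.6058, 0.0065, 0.0609]
orientation: [[-0.001, 0.101, -0.995], [0.002, -0.995, -0.101], [-1.0, -0.002, 0.0]]
contact_force: [0.1, 5.5, 0.7]
opening: 0.223
```

```bash
python3 r.py
python3 - <<'E'
from h import *
im,d,K,T=shot("wrist","w2.png");cv2.imwrite("pics/w2.png",cv2.resize(im[150:420,100:460],None,fx=1.6,fy=1.6))
E
```

```text
t7.32 knob 0.26deg M [ 1.013  0.253 -0.033] F [0.1 5.5 0.7] open 0.223 q6 79.9 pos [0.6058 0.0065 0.0609] keeper~-0.22deg twist~0.008
```

View pics/w2.png

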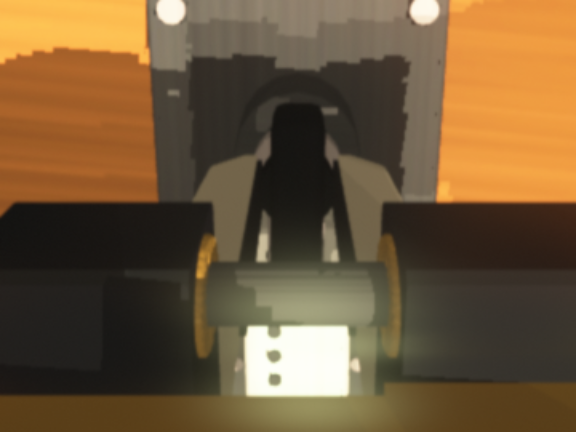

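Both fingers are seated on the knob (crop (300,180)). I'll remove the small side load and make the first swing, counterclockwise.

play_rows(deltas=[[0,-0.018,0,0,0,0,0],[0,-0.018,0,-0.015,0,0,0],[0,-0.018,0,-0.03,0,0,0],[0,-0.018,0,-0.042,0,0,0],[0,-0.018,0,-0.042,0,0,0],[0,-0.018,0,-0.042,0,0,0]])

```text
clock: 7.87
eef_pos: [0.6059, 0.0065, 0.061]
orientation: [[-0.0, 0.187, -0.982], [-0.0, -0.982, -0.187], [-1.0, 0.0, 0.0]]
contact_force: [-0.4, 2.0, 0.2]
opening: 0.226
```

```bash
python3 r.py
```

```text
t7.87 knob 5.23deg M [ 0.078  0.197 -0.057] F [-0.4  2.   0.2] open 0.226 q6 75.0 pos [0.6059 0.0065 0.061 ] keeper~4.42deg twist~0.014
```

play_rows(deltas=[[0,0,0,-0.015,0,0,0],[0,0,0,-0.03,0,0,0],[0,0,0,-0.046,0,0,0],[0,0,0,-0.046,0,0,0],[0,0,0,-0.046,0,0,0]])

```text
clock: 8.28
eef_pos: [0.6059, 0.0064, 0.061]
orientation: [[-0.0, 0.28, -0.96], [-0.0, -0.96, -0.28], [-1.0, 0.0, 0.0]]
contact_force: [0.4, 0.4, -1.1]
opening: 0.225
```

```bash
python3 r.py
```

```text
t8.28 knob 10.70deg M [-0.062  0.163 -0.035] F [ 0.4  0.4 -1.1] open 0.225 q6 69.5 pos [0.6059 0.0064 0.061 ] keeper~10.20deg twist~0.009
```

play_rows(deltas=[[0,0,0,-0.015,0,0,0],[0,0,0,-0.03,0,0,0],[0,0,0,-0.046,0,0,0],[0,0,0,-0.046,0,0,0],[0,0,0,-0.046,0,0,0]])

```text
clock: 8.7
eef_pos: [0.6059, 0.0064, 0.0609]
orientation: [[-0.0, 0.371, -0.929], [-0.0, -0.929, -0.371], [-1.0, 0.0, 0.0]]
contact_force: [-0.8, -1.2, -0.5]
opening: 0.228
```

```bash
python3 r.py
```

```text
t8.70 knob 16.20deg M [-0.182  0.07   0.025] F [-0.8 -1.2 -0.5] open 0.228 q6 64.0 pos [0.6059 0.0064 0.0609] keeper~16.56deg twist~-0.006
```

```bash
python3 - <<'E'
from h import *
im,d,K,T=shot("wrist");a=cv2.resize(im[150:420,130:430],None,fx=1.3,fy=1.3,interpolation=cv2.INTER_CUBIC)
im,d,K,T=shot("top");X=cloud(d,K,T);b=cv2.resize(im[160:270,190:310],(390,351),interpolation=cv2.INTER_CUBIC)
cv2.imwrite("pics/w3.png",np.clip(np.hstack([a,b]).astype(float)*1.6,0,255).astype(np.uint8))
E
python3 r.py
```

```text
t8.80 knob 16.22deg M [-0.145  0.05  -0.02 ] F [ 0.2 -0.3 -0.8] open 0.221 q6 64.0 pos [0.6059 0.0064 0.061 ] keeper~15.93deg twist~0.005
```

View pics/w3.png

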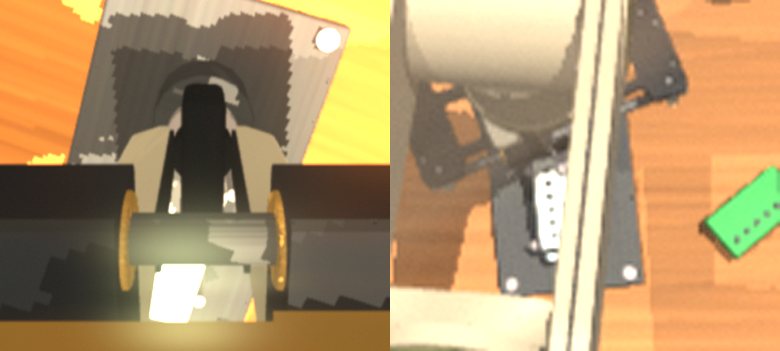

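The knob turns with the gripper (still parallel to the fingers while the plate has rotated in view), so the grip is good. Continuing.

play_rows(deltas=[[0,0,0,-0.015,0,0,0],[0,0,0,-0.03,0,0,0],[0,0,0,-0.046,0,0,0],[0,0,0,-0.046,0,0,0],[0,0,0,-0.046,0,0,0]])

```text
clock: 9.22
eef_pos: [0.606, 0.0063, 0.061]
orientation: [[0.0, 0.458, -0.889], [-0.0, -0.889, -0.458], [-1.0, 0.0, 0.0]]
contact_force: [0.9, -2.1, -1.7]
opening: 0.221
```

```bash
python3 r.py
```

```text
t9.22 knob 21.73deg M [-0.335 -0.004 -0.016] F [ 0.9 -2.1 -1.7] open 0.221 q6 58.5 pos [0.606  0.0063 0.061 ] keeper~21.50deg twist~0.004
```

play_rows(deltas=[[0,0,0,-0.015,0,0,0],[0,0,0,-0.03,0,0,0],[0,0,0,-0.046,0,0,0],[0,0,0,-0.046,0,0,0],[0,0,0,-0.046,0,0,0]])

```text
clock: 9.63
eef_pos: [0.606, 0.0062, 0.061]
orientation: [[0.0, 0.541, -0.841], [-0.0, -0.841, -0.541], [-1.0, 0.0, 0.0]]
contact_force: [1.4, -2.5, -2.6]
opening: 0.225
```

```bash
python3 r.py
```

```text
t9.63 knob 27.22deg M [-0.546 -0.055 -0.101] F [ 1.4 -2.5 -2.6] open 0.225 q6 53.0 pos [0.606  0.0062 0.061 ] keeper~25.78deg twist~0.025
```

play_rows(deltas=[[0,0,0,-0.015,0,0,0],[0,0,0,-0.03,0,0,0],[0,0,0,-0.04,0,0,0],[0,0,0,-0.04,0,0,0],[0,0,0,-0.04,0,0,0]])

```text
clock: 10.05
eef_pos: [0.6061, 0.0062, 0.061]
orientation: [[0.0, 0.61, -0.792], [-0.0, -0.792, -0.61], [-1.0, 0.001, 0.0]]
contact_force: [1.9, -4.2, -3.0]
opening: 0.226
```

```bash
python3 r.py
```

```text
t10.05 knob 32.07deg M [-0.829 -0.261 -0.115] F [ 1.9 -4.2 -3. ] open 0.226 q6 48.2 pos [0.6061 0.0062 0.061 ] keeper~30.41deg twist~0.029
```

play_rows(deltas=[[0,0,0,-0.015,0,0,0],[0,0,0,-0.03,0,0,0],[0,0,0,-0.038,0,0,0],[0,0,0,-0.038,0,0,0],[0,0,0,-0.038,0,0,0]])

```text
clock: 10.47
eef_pos: [0.6061, 0.0062, 0.061]
orientation: [[0.0, 0.671, -0.741], [-0.0, -0.741, -0.671], [-1.0, 0.0, 0.0]]
contact_force: [2.3, -4.2, -3.3]
opening: 0.227
```

```bash
python3 r.py
```

```text
t10.47 knob 36.62deg M [-0.872 -0.253 -0.241] F [ 2.3 -4.2 -3.3] open 0.227 q6 43.6 pos [0.6061 0.0062 0.061 ] keeper~33.17deg twist~0.060
```

play_rows(deltas=[[0,0,0,-0.01,0,0,0],[0,0,0,-0.02,0,0,0],[0,0,0,-0.02,0,0,0],[0,0,0,-0.02,0,0,0]])

```text
clock: 10.8
eef_pos: [0.6061, 0.0062, 0.061]
orientation: [[0.0, 0.702, -0.712], [-0.0, -0.712, -0.702], [-1.0, 0.001, 0.0]]
contact_force: [2.3, -4.9, -3.2]
opening: 0.228
```

```bash
python3 r.py
```

```text
t10.80 knob 39.01deg M [-0.884 -0.346 -0.365] F [ 2.3 -4.9 -3.2] open 0.228 q6 41.2 pos [0.6061 0.0062 0.061 ] keeper~33.79deg twist~0.091
```

play_rows(deltas=[[0,0,0,0.05,0,0,0],[0,0,0,0.1,0,0,0],[0,0,0,0.15,0,0,0],[0,0,0,0.2,0,0,0],[0,0,0,0.25,0,0,0],[0,0,0,0.3,0,0,0],[0,0,0,0.35,0,0,0],[0,0,0,0.4,0,0,0]])

```text
clock: 11.47
eef_pos: [0.6058, 0.0068, 0.061]
orientation: [[-0.0, -0.064, -0.998], [0.0, -0.998, 0.064], [-1.0, -0.0, 0.0]]
contact_force: [0.6, -2.9, -1.8]
opening: 0.224
```

play_rows(deltas=[[0,0,0,0.03,0,0,0],[0,0,0,0.06,0,0,0],[0,0,0,0.083,0,0,0],[0,0,0,0.083,0,0,0],[0,0,0,0.083,0,0,0]])

```text
clock: 11.88
eef_pos: [0.6059, 0.007, 0.061]
orientation: [[-0.0, -0.229, -0.973], [0.001, -0.973, 0.229], [-1.0, -0.0, 0.0]]
contact_force: [1.2, 0.4, -2.1]
opening: 0.225
```

```bash
python3 r.py
```

```text
t11.88 knob -18.78deg M [-0.061 -0.039  0.149] F [ 1.2  0.4 -2.1] open 0.225 q6 99.0 pos [0.6059 0.007  0.061 ] keeper~-16.65deg twist~-0.037
```

play_rows(deltas=[[0,0,0,0.015,0,0,0],[0,0,0,0.033,0,0,0],[0,0,0,0.033,0,0,0],[0,0,0,0.033,0,0,0]])

```text
clock: 12.22
eef_pos: [0.6059, 0.007, 0.061]
orientation: [[-0.0, -0.295, -0.956], [0.001, -0.956, 0.295], [-1.0, -0.0, 0.0]]
contact_force: [0.6, 0.3, -2.5]
opening: 0.224
```

```bash
python3 r.py
```

```text
t12.22 knob -22.68deg M [ 0.283 -0.017  0.327] F [ 0.6  0.3 -2.5] open 0.224 q6 102.9 pos [0.6059 0.007  0.061 ] keeper~-17.99deg twist~-0.082
```

play_rows(deltas=[[0,0,0,0.01,0,0,0],[0,0,0,0.01,0,0,0],[0,0,0,0.01,0,0,0]])

```text
clock: 12.47
eef_pos: [0.6059, 0.007, 0.061]
orientation: [[-0.0, -0.316, -0.949], [0.001, -0.949, 0.316], [-1.0, -0.0, 0.0]]
contact_force: [0.3, 2.0, -2.2]
opening: 0.222
```

```bash
python3 r.py
```

```text
t12.47 knob -23.97deg M [ 0.538 -0.022  0.433] F [ 0.3  2.  -2.2] open 0.222 q6 104.2 pos [0.6059 0.007  0.061 ] keeper~-17.76deg twist~-0.108
```

play_rows(deltas=[[0,0,0,-0.05,0,0,0],[0,0,0,-0.1,0,0,0],[0,0,0,-0.15,0,0,0],[0,0,0,-0.2,0,0,0],[0,0,0,-0.25,0,0,0],[0,0,0,-0.3,0,0,0],[0,0,0,-0.34,0,0,0],[0,0,0,-0.358,0,0,0],[0,0,0,-0.358,0,0,0],[0,0,0,-0.358,0,0,0]])

```text
clock: 13.3
eef_pos: [0.6059, 0.0063, 0.061]
orientation: [[-0.0, 0.413, -0.911], [-0.0, -0.911, -0.413], [-1.0, 0.0, 0.0]]
contact_force: [0.7, -0.2, -3.0]
opening: 0.223
```

```bash
python3 r.py
```

```text
t13.30 knob 18.86deg M [-0.082 -0.074 -0.159] F [ 0.7 -0.2 -3. ] open 0.223 q6 61.3 pos [0.6059 0.0063 0.061 ] keeper~16.59deg twist~0.040
```

play_rows(deltas=[[0,0,0,-0.015,0,0,0],[0,0,0,-0.033,0,0,0],[0,0,0,-0.033,0,0,0],[0,0,0,-0.033,0,0,0]])

```text
clock: 13.63
eef_pos: [0.6059, 0.0063, 0.061]
orientation: [[0.0, 0.475, -0.88], [-0.0, -0.88, -0.475], [-1.0, 0.0, 0.0]]
contact_force: [2.4, -0.4, -2.6]
opening: 0.225
```

```bash
python3 r.py
```

```text
t13.63 knob 22.78deg M [-0.267 -0.068 -0.213] F [ 2.4 -0.4 -2.6] open 0.225 q6 57.4 pos [0.6059 0.0063 0.061 ] keeper~19.73deg twist~0.053
```

play_rows(deltas=[[0,0,0,-0.015,0,0,0],[0,0,0,-0.026,0,0,0],[0,0,0,-0.026,0,0,0],[0,0,0,-0.026,0,0,0]])

```text
clock: 13.97
eef_pos: [0.606, 0.0063, 0.061]
orientation: [[0.0, 0.522, -0.853], [-0.0, -0.853, -0.522], [-1.0, 0.0, 0.0]]
contact_force: [2.3, -1.6, -3.7]
opening: 0.225
```

```bash
python3 r.py
```

```text
t13.97 knob 25.94deg M [-0.411 -0.167 -0.288] F [ 2.3 -1.6 -3.7] open 0.225 q6 54.3 pos [0.606  0.0063 0.061 ] keeper~21.81deg twist~0.072
```

play_rows(deltas=[[0,0,0,-0.014,0,0,0],[0,0,0,-0.014,0,0,0],[0,0,0,-0.014,0,0,0]])

```text
clock: 14.22
eef_pos: [0.606, 0.0062, 0.061]
orientation: [[0.0, 0.547, -0.837], [-0.0, -0.837, -0.547], [-1.0, 0.0, 0.0]]
contact_force: [2.5, -2.9, -3.5]
opening: 0.222
```

```bash
python3 r.py
```

```text
t14.22 knob 27.62deg M [-0.625 -0.231 -0.32 ] F [ 2.5 -2.9 -3.5] open 0.222 q6 52.6 pos [0.606  0.0062 0.061 ] keeper~23.04deg twist~0.080
```

play_rows(deltas=[[0,0,0,-0.012,0,0,0],[0,0,0,-0.012,0,0,0],[0,0,0,-0.012,0,0,0]])

```text
clock: 14.47
eef_pos: [0.606, 0.0063, 0.061]
orientation: [[0.0, 0.568, -0.823], [-0.0, -0.823, -0.568], [-1.0, 0.0, 0.0]]
contact_force: [1.8, -3.5, -4.1]
opening: 0.224
```

```bash
python3 r.py
```

```text
t14.47 knob 29.06deg M [-0.762 -0.276 -0.423] F [ 1.8 -3.5 -4.1] open 0.224 q6 51.2 pos [0.606  0.0063 0.061 ] keeper~22.99deg twist~0.106
```

play_rows(deltas=[[0,0,0,0.055,0,0,0],[0,0,0,0.11,0,0,0],[0,0,0,0.165,0,0,0],[0,0,0,0.22,0,0,0],[0,0,0,0.27,0,0,0],[0,0,0,0.32,0,0,0],[0,0,0,0.365,0,0,0],[0,0,0,0.4,0,0,0],[0,0,0,0.4,0,0,0],[0,0,0,0.4,0,0,0]])

```text
clock: 15.3
eef_pos: [0.6058, 0.007, 0.061]
orientation: [[-0.0, -0.228, -0.974], [0.0, -0.974, 0.228], [-1.0, -0.0, 0.0]]
contact_force: [1.8, 0.3, -2.9]
opening: 0.222
```

```bash
python3 r.py
```

```text
t15.30 knob -18.72deg M [ 0.054 -0.121  0.075] F [ 1.8  0.3 -2.9] open 0.222 q6 99.0 pos [0.6058 0.007  0.061 ] keeper~-17.65deg twist~-0.019
```

play_rows(deltas=[[0,0,0,0.02,0,0,0],[0,0,0,0.041,0,0,0],[0,0,0,0.041,0,0,0],[0,0,0,0.041,0,0,0]])

```text
clock: 15.63
eef_pos: [0.6059, 0.007, 0.061]
orientation: [[-0.0, -0.31, -0.951], [0.001, -0.951, 0.31], [-1.0, -0.001, 0.0]]
contact_force: [0.9, 2.5, -3.3]
opening: 0.224
```

```bash
python3 r.py
```

```text
t15.63 knob -23.59deg M [ 0.316 -0.128  0.069] F [ 0.9  2.5 -3.3] open 0.224 q6 103.8 pos [0.6059 0.007  0.061 ] keeper~-22.60deg twist~-0.017
```

play_rows(deltas=[[0,0,0,0.02,0,0,0],[0,0,0,0.042,0,0,0],[0,0,0,0.042,0,0,0],[0,0,0,0.042,0,0,0]])

```text
clock: 15.97
eef_pos: [0.6059, 0.0071, 0.061]
orientation: [[-0.0, -0.392, -0.92], [0.001, -0.92, 0.392], [-1.0, -0.001, 0.0]]
contact_force: [1.1, 2.8, -2.6]
opening: 0.219
```

```bash
python3 r.py
```

```text
t15.97 knob -28.62deg M [ 0.647 -0.075  0.029] F [ 1.1  2.8 -2.6] open 0.219 q6 108.9 pos [0.6059 0.0071 0.061 ] keeper~-28.21deg twist~-0.007
```

play_rows(deltas=[[0,0,0,0.02,0,0,0],[0,0,0,0.046,0,0,0],[0,0,0,0.046,0,0,0],[0,0,0,0.046,0,0,0]])

```text
clock: 16.3
eef_pos: [0.6059, 0.0071, 0.061]
orientation: [[-0.0, -0.478, -0.878], [0.001, -0.878, 0.478], [-1.0, -0.001, 0.0]]
contact_force: [2.1, 5.3, -3.2]
opening: 0.224
```

```bash
python3 r.py
```

```text
t16.30 knob -34.12deg M [ 0.985 -0.154  0.287] F [ 2.1  5.3 -3.2] open 0.224 q6 114.4 pos [0.6059 0.0071 0.061 ] keeper~-30.01deg twist~-0.072
```

play_rows(deltas=[[0,0,0,0.016,0,0,0],[0,0,0,0.016,0,0,0],[0,0,0,0.016,0,0,0]])

```text
clock: 16.55
eef_pos: [0.6059, 0.0071, 0.061]
orientation: [[-0.0, -0.507, -0.862], [0.001, -0.862, 0.507], [-1.0, -0.001, 0.0]]
contact_force: [1.5, 4.5, -3.7]
opening: 0.225
```

```bash
python3 r.py
```

```text
t16.55 knob -36.04deg M [ 1.003 -0.136  0.448] F [ 1.5  4.5 -3.7] open 0.225 q6 116.3 pos [0.6059 0.0071 0.061 ] keeper~-29.63deg twist~-0.112
```

play_rows(deltas=[[0,0,0,-0.05,0,0,0],[0,0,0,-0.1,0,0,0],[0,0,0,-0.15,0,0,0],[0,0,0,-0.2,0,0,0],[0,0,0,-0.25,0,0,0],[0,0,0,-0.3,0,0,0],[0,0,0,-0.35,0,0,0],[0,0,0,-0.38,0,0,0]])

```text
clock: 17.22
eef_pos: [0.6058, 0.0064, 0.061]
orientation: [[-0.0, 0.266, -0.964], [-0.0, -0.964, -0.266], [-1.0, 0.0, 0.0]]
contact_force: [1.0, 2.1, -2.7]
opening: 0.223
```

play_rows(deltas=[[0,0,0,-0.04,0,0,0],[0,0,0,-0.078,0,0,0],[0,0,0,-0.078,0,0,0],[0,0,0,-0.078,0,0,0]])

```text
clock: 17.55
eef_pos: [0.6059, 0.0063, 0.061]
orientation: [[-0.0, 0.41, -0.912], [-0.0, -0.912, -0.41], [-1.0, 0.0, 0.0]]
contact_force: [2.0, 1.2, -3.3]
opening: 0.224
```

```bash
python3 r.py
```

```text
t17.55 knob 18.67deg M [ 0.205 -0.117  0.024] F [ 2.   1.2 -3.3] open 0.224 q6 61.5 pos [0.6059 0.0063 0.061 ] keeper~19.02deg twist~-0.006
```

play_rows(deltas=[[0,0,0,-0.02,0,0,0],[0,0,0,-0.046,0,0,0],[0,0,0,-0.046,0,0,0],[0,0,0,-0.046,0,0,0]])

```text
clock: 17.88
eef_pos: [0.606, 0.0062, 0.061]
orientation: [[-0.0, 0.494, -0.869], [-0.0, -0.869, -0.494], [-1.0, 0.0, 0.0]]
contact_force: [1.6, 0.8, -4.8]
opening: 0.226
```

```bash
python3 r.py
```

```text
t17.88 knob 24.08deg M [-0.045 -0.167  0.062] F [ 1.6  0.8 -4.8] open 0.226 q6 56.1 pos [0.606  0.0062 0.061 ] keeper~24.96deg twist~-0.015
```

play_rows(deltas=[[0,0,0,-0.02,0,0,0],[0,0,0,-0.046,0,0,0],[0,0,0,-0.046,0,0,0],[0,0,0,-0.046,0,0,0]])

```text
clock: 18.22
eef_pos: [0.606, 0.0062, 0.061]
orientation: [[0.0, 0.575, -0.818], [-0.001, -0.818, -0.575], [-1.0, 0.0, 0.0]]
contact_force: [2.8, -1.2, -4.2]
opening: 0.219
```

```bash
python3 r.py
```

```text
t18.22 knob 29.57deg M [-0.287 -0.266  0.003] F [ 2.8 -1.2 -4.2] open 0.219 q6 50.6 pos [0.606  0.0062 0.061 ] keeper~29.60deg twist~-0.001
```

play_rows(deltas=[[0,0,0,-0.02,0,0,0],[0,0,0,-0.048,0,0,0],[0,0,0,-0.048,0,0,0],[0,0,0,-0.048,0,0,0]])

```text
clock: 18.55
eef_pos: [0.6061, 0.0061, 0.061]
orientation: [[0.0, 0.654, -0.756], [-0.001, -0.756, -0.654], [-1.0, 0.001, 0.0]]
contact_force: [2.7, -2.7, -5.2]
opening: 0.225
```

```bash
python3 r.py
```

```text
t18.55 knob 35.31deg M [-0.5   -0.419 -0.051] F [ 2.7 -2.7 -5.2] open 0.225 q6 44.9 pos [0.6061 0.0061 0.061 ] keeper~34.58deg twist~0.013
```

play_rows(deltas=[[0,0,0,-0.02,0,0,0],[0,0,0,-0.046,0,0,0],[0,0,0,-0.046,0,0,0],[0,0,0,-0.046,0,0,0]])

```text
clock: 18.88
eef_pos: [0.6061, 0.0061, 0.061]
orientation: [[0.0, 0.724, -0.69], [-0.001, -0.69, -0.724], [-1.0, 0.001, 0.0]]
contact_force: [2.9, -3.5, -5.6]
opening: 0.221
```

```bash
python3 r.py
```

```text
t18.88 knob 40.82deg M [-0.727 -0.588  0.001] F [ 2.9 -3.5 -5.6] open 0.221 q6 39.4 pos [0.6061 0.0061 0.061 ] keeper~40.82deg twist~-0.000
```

Past 0.6 rad with no resistance: it has broken free. Swinging the keeper to about 80°.

play_rows(deltas=[[0,0,0,-0.035,0,0,0],[0,0,0,-0.07,0,0,0],[0,0,0,-0.11,0,0,0],[0,0,0,-0.15,0,0,0],[0,0,0,-0.19,0,0,0],[0,0,0,-0.23,0,0,0],[0,0,0,-0.27,0,0,0],[0,0,0,-0.31,0,0,0],[0,0,0,-0.335,0,0,0],[0,0,0,-0.335,0,0,0]])

```text
clock: 19.72
eef_pos: [0.6067, 0.0059, 0.0611]
orientation: [[0.002, 0.998, -0.057], [-0.001, -0.057, -0.998], [-1.0, 0.002, 0.001]]
contact_force: [5.8, -4.7, -7.3]
opening: 0.224
```

```bash
python3 r.py
```

```text
t19.72 knob 81.21deg M [-0.913 -1.157  0.061] F [ 5.8 -4.7 -7.3] open 0.224 q6 -1.0 pos [0.6067 0.0059 0.0611] keeper~82.08deg twist~-0.015
```

play_rows(deltas=[[0,0,0,0,0,0,0.6],[0,0,0,0,0,0,0.6],[0,0,0,0,0,0,0.6],[0,0,0,0,0,0,0.6],[0,0,0,0,0,0,0.6],[0,0,0,0,0,0,0.6]])

```text
clock: 20.22
eef_pos: [0.6059, 0.0067, 0.0612]
orientation: [[-0.0, 0.998, -0.056], [0.0, -0.056, -0.998], [-1.0, -0.0, -0.0]]
contact_force: [-0.1, -0.2, -0.5]
opening: 0.584
```

play_rows(deltas=[[-0.25,0,0,0,0,0,0.6],[-0.6,0,0,0,0,0,0.6],[-1,0,0,0,0,0,0.6]])

```text
clock: 20.47
eef_pos: [0.6042, 0.0067, 0.1399]
orientation: [[-0.004, 0.998, -0.056], [0.0, -0.056, -0.998], [-1.0, -0.004, -0.0]]
contact_force: [-0.1, -0.6, 0.5]
opening: 0.596
```

play_rows(deltas=[[-0.4,-0.3,0.05,0,0,0,0.8],[-0.8,-0.73,0.1,0,0,0,0.8],[-0.9,-0.73,0.1,0,0,0,0.8]])

```text
clock: 20.72
eef_pos: [0.5461, 0.0017, 0.2179]
orientation: [[0.004, 0.998, -0.056], [-0.001, -0.056, -0.998], [-1.0, 0.004, 0.0]]
contact_force: [-0.1, 0.4, 0.2]
opening: 0.763
```

play_rows(deltas=[[0,0,0,0.338,0,0,0.8],[0,0,0,0.338,0,0,0.8],[0,0,0,0.338,0,0,0.8],[0,0,0,0.338,0,0,0.8],[0,0,0,0.338,0,0,0.8],[0,0,0,0.338,0,0,0.8]])

```text
clock: 21.22
eef_pos: [0.5473, 0.0019, 0.2126]
orientation: [[-0.0, 0.717, -0.697], [0.0, -0.697, -0.717], [-1.0, -0.0, 0.0]]
contact_force: [0.5, -0.7, -0.4]
opening: 0.8
```

play_rows(deltas=[[0,0,0,0.338,0,0,0.8],[0,0,0,0.338,0,0,0.8],[0,0,0,0.338,0,0,0.8],[0,0,0,0.338,0,0,0.8],[0,0,0,0.338,0,0,0.8],[0,0,0,0.338,0,0,0.8],[0,0,0,0.338,0,0,0.8]])

```text
clock: 21.8
eef_pos: [0.5472, 0.0019, 0.2126]
orientation: [[-0.0, 0.095, -0.996], [0.0, -0.996, -0.095], [-1.0, -0.0, 0.0]]
contact_force: [-0.1, 0.4, -0.0]
opening: 0.799
```

```bash
python3 r.py
python3 - <<'E'
from h import *
im,d,K,T=shot("wrist","w4.png");X=cloud(d,K,T);z=X[...,2]
for q,lo,hi in(("knob_top",.078,.095),("pickup",.036,.05),("keeper",.044,.06)):
  for r in nets.outline_of("wrist",q)[:2]:
    m=r["mask"]&(z>lo)&(z<hi);p=(X[m][:,:2]*1000).astype(np.float32)
    if len(p)>9: print(q,round(r["score"],2),r["bbox"],len(p),cv2.minAreaRect(p),np.median(z[m]))
E
```

```text
t21.80 knob -0.12deg M [0.019 0.171 0.015] F [-0.1  0.4 -0. ] open 0.799 q6 79.4 pos [0.5472 0.0019 0.2126] keeper~0.10deg twist~-0.004 
knob_top 0.61 [255.7, 110.4, 66.5, 29.6] 1192 ((607.0242309570312, 6.941339492797852), (49.97781753540039, 14.031917572021484), 85.98084259033203) 0.08437364669368622
pickup 0.85 [265.6, 149.6, 42.5, 77.2] 3067 ((547.8679809570312, 1.2547264099121094), (69.08454895019531, 37.727413177490234), 6.152049541473389) 0.0426333703599166
keeper 0.91 [254.8, 105.5, 78.8, 39.0] 497 ((607.9529418945312, -7.151525497436523), (26.547773361206055, 50.49904251098633), 3.3086845874786377) 0.05273890381446339
```

View pics/w4.png

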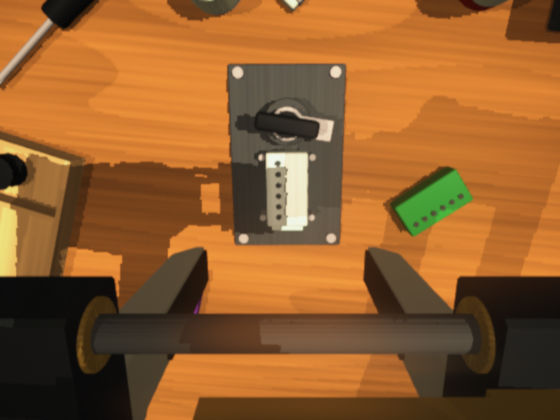

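The wrist view shows the knob (287,125) turned about 80° with the arm pointing right, clear of the pickup (287,190). Descending on the pickup.

play_rows(deltas=[[0.3,0.009,-0.004,-0.005,0,0,0.8],[0.6,0.009,-0.004,-0.005,0,0,0.8],[0.9,0.009,-0.004,-0.005,0,0,0.8]])

```text
clock: 22.25
eef_pos: [0.5481, 0.0011, 0.1407]
orientation: [[0.002, 0.111, -0.994], [-0.0, -0.994, -0.111], [-1.0, 0.0, -0.002]]
contact_force: [0.4, -0.2, -0.1]
opening: 0.799
```

play_rows(deltas=[[0.3,0,0,0,0,0,0.8],[0.6,0,0,0,0,0,0.8],[0.8,0,0,0,0,0,0.8],[0.8,0,0,0,0,0,0.8]])

```text
clock: 22.58
eef_pos: [0.5444, 0.0014, 0.0726]
orientation: [[-0.007, 0.111, -0.994], [0.001, -0.994, -0.111], [-1.0, -0.001, 0.007]]
contact_force: [-1.0, 0.1, -0.7]
opening: 0.799
```

play_rows(deltas=[[0.15,0,0,0,0,0,0.8],[0.3,0,0,0,0,0,0.8],[0.45,0,0,0,0,0,0.8],[0.58,0,0,0,0,0,0.8],[0.63,0,0,0,0,0,0.8],[0.63,0,0,0,0,0,0.8],[0.63,0,0,0,0,0,0.8],[0.63,0,0,0,0,0,0.7]])

```text
clock: 23.25
eef_pos: [0.5481, 0.0011, 0.0273]
orientation: [[0.001, 0.109, -0.994], [-0.0, -0.994, -0.109], [-1.0, 0.0, -0.001]]
contact_force: [-0.1, 0.5, -0.2]
opening: 0.764
```

```bash
python3 r.py
```

```text
t23.25 knob 0.72deg M [-0.005  0.133 -0.012] F [-0.1  0.5 -0.2] open 0.764 q6 78.5 pos [0.5481 0.0011 0.0273] keeper~0.55deg twist~0.003
```

play_rows(deltas=[[0,0,0,0,0,0,0],[0,0,0,0,0,0,0],[0,0,0,0,0,0,0],[0,0,0,0,0,0,0],[0,0,0,0,0,0,0],[0,0,0,0,0,0,0],[0,0,0,0,0,0,0],[0,0,0,0,0,0,0]])

```text
clock: 23.92
eef_pos: [0.5477, 0.0011, 0.0268]
orientation: [[0.0, 0.109, -0.994], [-0.0, -0.994, -0.109], [-1.0, 0.0, -0.0]]
contact_force: [-0.5, -0.5, 2.3]
opening: 0.406
```

```bash
python3 r.py
```

```text
t23.92 knob 0.72deg M [0.076 0.251 0.003] F [-0.5 -0.5  2.3] open 0.406 q6 78.5 pos [0.5477 0.0011 0.0268] keeper~0.76deg twist~-0.001
```

play_rows(deltas=[[-0.05,0,0,0,0,0,0],[-0.15,0,0,0,0,0,0],[-0.3,0,0,0,0,0,0],[-0.5,0,0,0,0,0,0],[-0.75,0,0,0,0,0,0],[-1,0,0,0,0,0,0],[-1,0,0,0,0,0,0]])

```text
clock: 24.5
eef_pos: [0.5509, 0.0009, 0.1126]
orientation: [[0.008, 0.109, -0.994], [-0.001, -0.994, -0.109], [-1.0, 0.002, -0.008]]
contact_force: [1.4, -0.2, -0.6]
opening: 0.404
```

```bash
python3 r.py
python3 - <<'E'
from h import *
im,d,K,T=shot("wrist");X=cloud(d,K,T);z=X[...,2]
for r in nets.outline_of("wrist","pickup")[:2]:
    p=X[r["mask"]&(d>0)];print(r["score"],r["bbox"],np.median(p,0).round(3))
E
```

```text
t24.50 knob 0.72deg M [-0.064  0.115 -0.002] F [ 1.4 -0.2 -0.6] open 0.404 q6 78.5 pos [0.5509 0.0009 0.1126] keeper~0.69deg twist~0.000 
0.76 [239.9, 192.1, 93.8, 122.3] [0.564 0.003 0.128]
0.75 [417.6, 193.8, 117.4, 80.1] [ 0.547 -0.142  0.021]
```

Pickup is held (top at 0.128 m). Carrying it over to the tray.

play_rows(deltas=[[0,-0.3,0.08,0,0,0,0],[0,-0.6,0.15,0,0,0,0],[0,-0.825,0.209,0,0,0,0]])

```text
clock: 24.85
eef_pos: [0.522, 0.066, 0.1049]
orientation: [[-0.003, 0.108, -0.994], [0.0, -0.994, -0.108], [-1.0, -0.001, 0.003]]
contact_force: [0.8, -0.5, -1.3]
opening: 0.402
```

play_rows(deltas=[[0,-0.3,0.08,0,0,0,0],[0,-0.6,0.15,0,0,0,0],[0,-0.825,0.209,0,0,0,0]])

```text
clock: 25.1
eef_pos: [0.498, 0.13, 0.1049]
orientation: [[-0.003, 0.109, -0.994], [-0.0, -0.994, -0.109], [-1.0, -0.0, 0.003]]
contact_force: [0.3, 0.4, -2.4]
opening: 0.408
```

play_rows(deltas=[[0,-0.3,0.08,0,0,0,0],[0,-0.6,0.15,0,0,0,0],[0,-0.825,0.209,0,0,0,0]])

```text
clock: 25.35
eef_pos: [0.4742, 0.1937, 0.1049]
orientation: [[-0.003, 0.11, -0.994], [-0.0, -0.994, -0.11], [-1.0, 0.0, 0.003]]
contact_force: [-0.5, 0.3, -0.8]
opening: 0.406
```

play_rows(deltas=[[0,-0.3,0.08,0,0,0,0],[0,-0.6,0.15,0,0,0,0],[0,-0.825,0.209,0,0,0,0]])

```text
clock: 25.6
eef_pos: [0.4505, 0.2574, 0.105]
orientation: [[-0.002, 0.11, -0.994], [-0.001, -0.994, -0.11], [-1.0, 0.0, 0.002]]
contact_force: [1.4, 0.7, -1.3]
opening: 0.406
```

play_rows(deltas=[[0,-0.3,0.08,0,0,0,0],[0,-0.6,0.15,0,0,0,0],[0,-0.825,0.209,0,0,0,0],[0,-0.825,0.209,0,0,0,0],[0,-0.825,0.209,0,0,0,0],[0,-0.825,0.209,0,0,0,0]])

```text
clock: 26.1
eef_pos: [0.4279, 0.3192, 0.1055]
orientation: [[-0.001, 0.11, -0.994], [-0.001, -0.994, -0.109], [-1.0, 0.001, 0.002]]
contact_force: [0.2, -0.1, -0.8]
opening: 0.406
```

```bash
python3 r.py
python3 - <<'E'
from h import *
im,d,K,T=shot("wrist","w5.png");X=cloud(d,K,T);z=X[...,2]
for r in nets.outline_of("wrist","tray")[:1]:
    m=cv2.dilate(r["mask"].astype(np.uint8),np.ones((3,3)))>0
    f=m&(z>0)&(z<.012);print("floor z",np.median(z[f]),X[f].mean(0))
    w=m&(z>.02)&(z<.035);print("walls",cv2.minAreaRect((X[w][:,:2]*1000).astype(np.float32)))
for r in nets.outline_of("wrist","pickup")[:1]:
    p=X[r["mask"]&(d>0)];print(r["score"],r["bbox"],np.median(p,0).round(3))
E
```

```text
t26.10 knob 0.74deg M [-0.018  0.135 -0.021] F [ 0.2 -0.1 -0.8] open 0.406 q6 115.0 pos [0.4279 0.3192 0.1055] keeper~0.43deg twist~0.005 
floor z 0.004725923350910044 [0.48517608 0.31358622 0.00483795]
walls ((462.0298156738281, 313.1223449707031), (170.76011657714844, 226.2055206298828), 76.73011779785156)
0.66 [242.6, 191.9, 87.9, 125.8] [0.441 0.321 0.121]
```

View pics/w5.png

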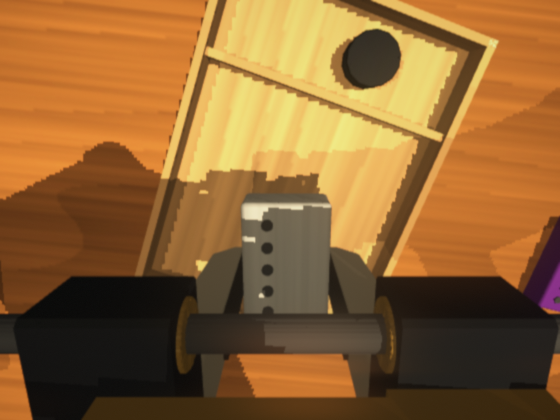

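Pickup (287,255) is held above the wide compartment, well away from the divider and bobbin. Lowering.

play_rows(deltas=[[0.2,0,0,0,0,0,0],[0.4,0,0,0,0,0,0],[0.6,0,0,0,0,0,0],[0.75,0,0,0,0,0,0],[0.85,0,0,0,0,0,0],[0.9,0,0,0,0,0,0],[0.9,0,0,0,0,0,0],[0.9,0,0,0,0,0,0],[0.9,0,0,0,0,0,0]])

```text
clock: 27.0
eef_pos: [0.4292, 0.3204, 0.0356]
orientation: [[0.001, 0.109, -0.994], [0.001, -0.994, -0.109], [-1.0, -0.001, -0.001]]
contact_force: [0.3, 0.2, -1.4]
opening: 0.407
```

play_rows(deltas=[[0.06,0,0,0,0,0,0],[0.12,0,0,0,0,0,0],[0.17,0,0,0,0,0,0],[0.21,0,0,0,0,0,0],[0.25,0,0,0,0,0,0],[0.27,0,0,0,0,0,0],[0.28,0,0,0,0,0,0],[0.28,0,0,0,0,0,0],[0.28,0,0,0,0,0,0]])

```text
clock: 27.75
eef_pos: [0.4285, 0.3201, 0.0123]
orientation: [[0.0, 0.109, -0.994], [0.0, -0.994, -0.109], [-1.0, -0.0, -0.0]]
contact_force: [1.3, -0.0, -1.1]
opening: 0.401
```

```bash
python3 r.py
```

```text
t27.75 knob 0.72deg M [ 0.063  0.176 -0.022] F [ 1.3 -0.  -1.1] open 0.401 q6 115.0 pos [0.4285 0.3201 0.0123] keeper~0.40deg twist~0.006
```

play_rows(deltas=[[0.01,0,0,0,0,0,0],[0.02,0,0,0,0,0,0],[0.028,0,0,0,0,0,0],[0.028,0,0,0,0,0,0],[0.028,0,0,0,0,0,0]])

```text
clock: 28.17
eef_pos: [0.4284, 0.32, 0.01]
orientation: [[-0.0, 0.109, -0.994], [-0.0, -0.994, -0.109], [-1.0, 0.0, 0.0]]
contact_force: [0.0, -0.5, -2.0]
opening: 0.406
```

```bash
python3 r.py
```

```text
t28.17 knob 0.72deg M [ 0.071  0.175 -0.02 ] F [ 0.  -0.5 -2. ] open 0.406 q6 115.0 pos [0.4284 0.32   0.01  ] keeper~0.43deg twist~0.005
```

play_rows(deltas=[[0.008,0,0,0,0,0,0],[0.016,0,0,0,0,0,0],[0.016,0,0,0,0,0,0],[0.016,0,0,0,0,0,0]])

```text
clock: 28.5
eef_pos: [0.4286, 0.3201, 0.0098]
orientation: [[-0.0, 0.109, -0.994], [-0.0, -0.994, -0.109], [-1.0, 0.0, 0.0]]
contact_force: [-5.2, -3.2, 10.0]
opening: 0.409
```

```bash
python3 r.py
```

```text
t28.50 knob 0.72deg M [-0.578  1.003 -0.009] F [-5.2 -3.2 10. ] open 0.409 q6 115.0 pos [0.4286 0.3201 0.0098] keeper~0.58deg twist~0.002
```

It is resting on the tray floor (10 N contact). Releasing and retreating.

play_rows(deltas=[[-0.008,0,0,0,0,0,0.41],[-0.01,0,0,0,0,0,0.45],[-0.01,0,0,0,0,0,0.5],[-0.01,0,0,0,0,0,0.6],[-0.01,0,0,0,0,0,0.65],[-0.01,0,0,0,0,0,0.65],[-0.01,0,0,0,0,0,0.65]])

```text
clock: 29.08
eef_pos: [0.4285, 0.32, 0.0095]
orientation: [[-0.0, 0.109, -0.994], [-0.0, -0.994, -0.109], [-1.0, 0.0, 0.0]]
contact_force: [-0.6, -0.7, -0.3]
opening: 0.647
```

play_rows(deltas=[[-0.1,0,0,0,0,0,0.65],[-0.3,0,0,0,0,0,0.65],[-0.6,0,0,0,0,0,0.65],[-1,0,0,0,0,0,0.65]])

```text
clock: 29.42
eef_pos: [0.4267, 0.319, 0.0886]
orientation: [[-0.004, 0.109, -0.994], [-0.002, -0.994, -0.109], [-1.0, 0.002, 0.004]]
contact_force: [0.7, 0.3, -0.1]
opening: 0.652
```

play_rows(deltas=[[-0.4,0,0,0,0,0,0.65],[-0.8,0,0,0,0,0,0.65],[-1,0,0,0,0,0,0.65],[-1,0,0,0,0,0,0.65]])

```text
clock: 29.75
eef_pos: [0.4311, 0.3217, 0.1758]
orientation: [[0.008, 0.109, -0.994], [0.005, -0.994, -0.109], [-1.0, -0.004, -0.008]]
contact_force: [0.6, 0.6, 0.7]
opening: 0.651
```

```bash
python3 r.py
python3 - <<'E'
from h import *
im,d,K,T=shot("wrist","w6.png");X=cloud(d,K,T);z=X[...,2]
for r in nets.outline_of("wrist","pickup")[:2]:
    p=X[r["mask"]&(z>.015)];print(r["score"],r["bbox"],np.median(p,0).round(3),cv2.minAreaRect((p[:,:2]*1000).astype(np.float32)),np.percentile(p[:,2],[5,95]))
im2,d,K,T=shot("top");X=cloud(d,K,T);z=X[...,2]
for q in("knob_top","keeper","bobbin","cleaner","oil_can","spool","mug"):
  for r in nets.outline_of("top",q)[:1]:
    p=X[r["mask"]&(d>0)];print(q,r["score"],r["bbox"],np.median(p,0).round(3))
cv2.imwrite("pics/w6.png",np.hstack([cv2.resize(im,(430,420)),cv2.resize(im2[110:340,50:340],(370,420))]))
E
```

```text
t29.75 knob 0.72deg M [ 0.023  0.127 -0.021] F [0.6 0.6 0.7] open 0.651 q6 115.0 pos [0.4311 0.3217 0.1758] keeper~0.42deg twist~0.005 
0.81 [266.9, 157.1, 42.8, 82.6] [0.431 0.321 0.026] ((447.79278564453125, 322.28857421875), (106.25190734863281, 38.01896667480469), 5.916260719299316) [0.02407822 0.02691972]
0.63 [483.2, 198.1, 76.1, 78.0] [0.413 0.105 0.021] ((435.53167724609375, 209.95156860351562), (262.3138122558594, 70.360107421875), 76.4379653930664) [0.01795078 0.02230031]
knob_top 0.63 [228.3, 192.5, 22.2, 13.6] [0.603 0.006 0.084]
keeper 0.62 [230.2, 192.3, 23.4, 11.9] [0.601 0.002 0.076]
bobbin 0.75 [122.4, 223.5, 16.6, 16.1] [0.533 0.275 0.026]
cleaner 0.7 [199.2, 139.0, 24.2, 28.3] [0.709 0.076 0.075]
oil_can 0.76 [294.9, 126.4, 21.5, 29.0] [ 0.731 -0.153  0.107]
spool 0.62 [359.0, 255.7, 28.2, 22.5] [ 0.442 -0.313  0.049]
mug 0.72 [417.5, 173.4, 50.6, 33.2] [ 0.628 -0.506  0.042]
```

View pics/w6.png

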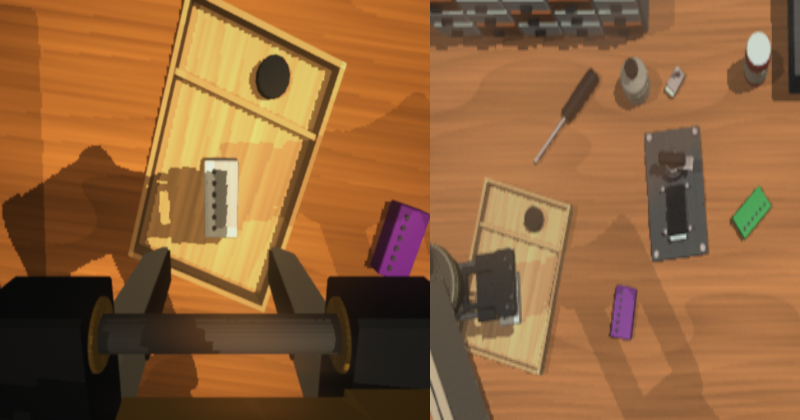

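The pickup lies flat in the wide compartment (left view (221,198)), top at 0.026 m. The keeper is still open and everything else is where it was.

```bash
python3 -c "
from bench import order; print(order.hand_in())"
```

```text
the job is handed in; nothing more can be done
None
```

The job is done and handed in: the pickup is lying flat in the wide compartment of the tray, and the keeper is left open. The robot clock was at about 30 s, against the 72 s limit.

- **Freeing the knob:** I rocked it in four swings, counterclockwise first, pushing each to a firm stop. On the fifth swing, counterclockwise, it ran past 0.6 rad with almost no resistance. The highest wind-up I read was about 0.112 rad, just over the stated 0.08 to 0.11 firm-stop range and below the 0.15 shear limit. The moment reading carries roughly ±0.03 N m of noise, so twist is known to about ±0.01 rad.
- **Keeper:** I swung it to about 1.4 rad. A wrist picture showed the knob at about 80° and the arm clear of the pickup. The last top view, taken just before hand-in, shows it still turned.
- **Pickup:** I gripped it across its 38 mm, lifted it straight up and lowered it until it touched the tray floor at about 10 N before letting go. The last check put its top at 26 mm, which fits lying flat on the floor, near the compartment's centre.
- **Other objects:** The bobbin, cleaner, oil can, spool and mug measured within about 2 mm of where they started. The driver, tuner and two look-alikes looked unmoved in the picture but were not measured.
- **Grip reading that did not fit:** While I held the knob, the gripper opening read about 20 mm for a 14 mm bar. The pictures showed the knob turning with the fingers and the torque came through, so I carried on. I did not find the cause.

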